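Check the pads of two flute keys

TASK

Check two of the flute keys with shut fingertips: first press the ring key (the disc with the hole in the middle) gently down until it is fully shut, keep it shut for about a second and let it spring open again, then do the same with the long paddle key. Do not touch the plain domed key or its stand, lift nothing, do not push the stands out of place, and leave the file, tape roll and sanding block alone.

Things in the scene. Friction and masses are not known exactly. Their poses are not given: they have to be found in the camera images.
- ring_stand: metal flute tube (32 mm diameter, 170 mm long, axis 48 mm up) fixed on a dark wooden stand (140 x 76 mm, 0.9 kg) standing loose on the bench. Origin: centre of the underside; x along the tube, z up. The key hinges on a rod 30 mm to -y, 60 mm up, its free side rising towards +y. It is the ring key: a flat disc 36 mm across with a 15 mm hole through its middle.
- paddle_stand: metal flute tube (32 mm diameter, 170 mm long, axis 48 mm up) fixed on a dark wooden stand (140 x 76 mm, 0.9 kg) standing loose on the bench. Origin: centre of the underside; x along the tube, z up. The key hinges on a rod 30 mm to -y, 60 mm up, its free side rising towards +y. It is the paddle key: a flat straight metal strip 18 mm wide (along x) and 62 mm long (along y), reaching out over the +y side of the tube.
- dome_stand: metal flute tube (32 mm diameter, 170 mm long, axis 48 mm up) fixed on a dark wooden stand (140 x 76 mm, 0.9 kg) standing loose on the bench. Origin: centre of the underside; x along the tube, z up. The key hinges on a rod 30 mm to -y, 60 mm up, its free side rising towards +y. It is the domed key, to be left alone: a closed disc 36 mm across with a slightly domed top, no hole.
- ring_key_spot (a point): centre of the ring key's top face (middle of the hole's mouth): 82 mm above the bench with the key open, tilted 16 degrees with its +y edge highest at 87 mm; 74 mm up, level, and 5 mm farther to the stand's +y (over the tube's axis) when shut. Pressed there, the spring takes about 1.5 N at first and 4 N when shut.
- paddle_key_spot (a point): centre of the paddle's top face: 87 mm above the bench with the key open, tilted 16 degrees with its +y end highest at 96 mm; 74 mm up, level, and 6 mm farther to the stand's +y (19 mm beyond the tube's axis) when shut. Pressed there, the spring takes about 1.5 N at first and 4 N when shut.
- dome_key_spot (a point): centre of the domed key's top face, about 85 mm above the bench; not to be touched.
- ring_key (a joint): Turning angle of the ring key, rad: 0 = standing open (where its spring returns it), 0.28 = fully shut, hard stop with the key level on its tone hole.
- paddle_key (a joint): Turning angle of the paddle key, rad: 0 = standing open (where its spring returns it), 0.28 = fully shut, hard stop with the key level on its tone hole.
- dome_key (a joint): Turning angle of the domed key, rad: 0 = standing open (where its spring returns it), 0.28 = fully shut, hard stop with the key level on its tone hole.
- file: a hand file with a wooden handle, 250 mm long, 22 mm thick, lying on the bench beyond the stands; Origin: under its middle, 10 mm towards the handle; x along it towards the tip. Leave alone.
- tape_roll: a roll of pale tape, 80 mm across, 22 mm high, lying flat to the left (+y) of the stands. Origin: centre of the underside. Leave alone.
- sanding_block: a dark wooden block with a cork face on top, 90 x 60 x 38 mm, lying beyond the stands. Origin: centre of the underside. Leave alone.
Things that resemble listed ones, but are neither listed nor needed, are in the scene too. What is shaped like the paddle_stand but red is not meant.

How it is judged:
On the way, in this order (a step that is already met when the one before it is completed fails the run):
1. the ring key is pressed fully shut and kept so for 0.6 s (value of joint ring_key above 0.25 rad and value of joint paddle_key below 0.1 rad), for 0.6 s.
2. the ring key has sprung open (value of joint ring_key below 0.04 rad), for 0.1 s.
3. the paddle key is pressed fully shut and kept so for 0.6 s, the ring key staying open (value of joint paddle_key above 0.25 rad and value of joint ring_key below 0.1 rad), for 0.6 s.
4. the paddle key has sprung open (value of joint paddle_key below 0.04 rad), for 0.1 s.
At the end, for the whole second after the job is handed in: All three keys stand open (within 0.04 rad), the three stands are at rest, upright and within 12 mm of where they stood, and the file, tape roll and sanding block are within 10 mm of where they lay (value of joint each of ring_key, paddle_key, dome_key below 0.04 rad and distance of each of ring_stand, paddle_stand, dome_stand from where it was at the start of the episode below 0.012 m and angle between each of ring_stand, paddle_stand, dome_stand's own z axis and vertical below 0.05 rad and linear speed of each of ring_stand, paddle_stand, dome_stand below 0.01 m/s and distance of each of file, tape_roll, sanding_block from where it was at the start of the episode below 0.01 m); the robot touches nothing.
It fails at once if the domed key or its stand is touched (over 0.5 N) or the key moved (contact force between any of the fingers, the arm and dome_stand above 0.5 N or value of joint dome_key above 0.05 rad).
It fails at once if a test piece is pressed hard (over 25 N) (contact force between the fingers and ring_stand above 25 N or contact force between the fingers and paddle_stand above 25 N).
It fails at once if a stand is lifted or tipped (height (world z) of any of ring_stand, paddle_stand, dome_stand above 0.01 m or angle between any of ring_stand, paddle_stand, dome_stand's own z axis and vertical above 0.12 rad).
It fails at once if a stand is shifted by over 15 mm (distance of any of ring_stand, paddle_stand, dome_stand from where it was at the start of the episode above 0.015 m).
It fails at once if the file, tape roll or sanding block is moved by over 12 mm (distance of any of file, tape_roll, sanding_block from where it was at the start of the episode above 0.012 m).
It also fails if it takes over 48 s, if anything falls off the work surface, if the arm or the gripper's body presses on something with over 40 N, if the wrist force passes 120 N, or if a joint passes its speed limit or range.

ROBOT

A 6-joint arm with a two-finger parallel gripper is mounted at the origin on the work surface. World frame = base frame: x ahead of the robot, y to its left, z up, the work surface at z = 0. Lengths are in m, angles in rad, forces in N, time in s.
With the tool pointing down it reaches from about 0.375 to 0.9 m from the base axis. Payload 3.1 kg.
Tool frame: the origin (TCP) lies between the finger pads; the fingertips stand 22 mm ahead of it and the grasp point (between the pads) lies 3 mm ahead of it; z points along the fingers, y is the line along which they close (so a half turn about z gives the same grasp; the last joint's range is limited). The gripper opens to 87 mm and grips with 3 to 60 N. Pads are 19 mm wide; open, the fingers measure 117 mm over their backs; the gripper's body (75 mm by 190 mm) begins 51 mm behind the grasp point.
Start: joints at [-1.458, 0.527, 1.433, -0, 1.181, -0.178], TCP at [0.179, -0.599, 0.245] pointing down, gripper open.
Joint ranges: [-3.08, 3.08], [-0.75, 2.2], [0.22, 2.44], [-1.43, 4.57], [0, 2.65], [-2.85, 2.85]. Speed limits (rad/s): [2.79, 2.79, 3.14, 3.14, 3.14, 3.14].

INTERFACE

Orientations are given as a unit quaternion [x, y, z, w].
In Python, from rig import get_obs, camera, get_calibration, hand_in, cut_out gives the robot as it stands.
- The arm moves only by the shell command python3 -m inch 'ROWS' [OPENING] [FORCE]. ROWS is JSON, one flat list of numbers, 6 for each row, row after row: the shift along the tool's x, y, z scaled (see below), then the turn, a rotation vector about the tool's x, y, z scaled (see below). A call has 1 to 20 rows; each row is the pose to reach, as a shift and turn from the pose commanded when the call began, along the tool's axes at that moment; what a row does not reach only later rows make up. The controller multiplies each number of a shift by 0.08 m and each number of a turn by 90 degrees. A row lasts 1/12 s, in which the tool goes at most 41.7 mm and 7.16 degrees, less where a joint would pass 70% of its speed; a pose out of reach is approached as far as the arm can. A call with a number of a shift or a turn outside -1 to 1 is refused whole. A call with a gripper value outside its range is refused whole. OPENING is the finger opening in mm, from 0 to 87, set as the call begins (- or left out, the last holds). The fingers move at their own pace and stop on an object; FORCE is the grip in N (left out, the last holds). Time passes only in rows, so rows that repeat a pose let the fingers close. It gives the time, the measured TCP pose, the force, the opening and the grip force at its end, in the units of the state.
- get_obs(): the state, without advancing time (a new reading comes with each control period).
- camera(name): name is "scene" or "top" or "wrist"; returns the picture (384x512x3 uint8, red, green, blue); there is no depth.
- get_calibration(name): a dict with "vertical_fov" (degrees; the focal length in pixels is half the picture's height over the tangent of half this angle, whatever the lens; pixels are square), "cx", "cy" (the principal point, pixels), "T" (4x4, takes a point from camera to world coordinates). Camera axes: x right, y down, z forward; pixel columns grow to the right and rows downward; lengths in m; the calibration is good to about 2 mm. A picture is of the moment at which its call begins: read the wrist's pose just before it. get_calibration takes no time and is no camera call; for the wrist camera it gives the pose at the moment of the call.
- hand_in(): hands the job in; it is judged then, once.
Trained networks look in the newest picture that a camera, given by its name, has taken for a name from the list of things; names that differ only in an ending like _2 or _b are one class to them, and where a whole thing is asked for, a point or a joint stands for the part that bears it (a point fixed in the world has none). Each returns a list of dicts, best first, with "conf" (0 to 1); they miss things now and then, are a little off and sometimes report something else, mostly with a low value. They report only what shows in the picture. A call takes as long as a camera call. They do not tell look-alikes from the thing itself.
- cut_out(camera, thing): "region" (384x512 bool, what is visible of it) and "bbox" ([left, top, right, bottom] in pixels, round what is visible of it).
The state is a dict: "time": time; "q": joint angles; "joint_velocities": joint speeds; "joint_torque": joint torques, N m; "position": TCP position; "tool_rot": TCP orientation; "ft_force": force on the tool from outside, world axes, zero at the start; "moment": the same for the moment, N m; "grip_width": finger opening in m; "grip_force": force on a finger pad.
Only numpy, scipy, OpenCV 4.12 (cv2) and the standard library are available. Lean on these libraries where they do the work, as an engineer would, in place of code of your own. Each camera call takes 0.05 s, during which the arm holds its last target. There are 200 camera calls.

## Working session

There is one attempt and no reset: what is moved stays moved. The work goes in short steps, Python scripts to look and compute and a shell command to move; the robot and the scene stay as the last step left them, time stands still between calls to the robot, and variables do not carry over. Pictures are saved under pics/ and viewed, at most 10 in all, crops included, and the job is handed in when it is done.

```bash
mkdir -p pics; ls; python3 - <<'E'
from rig import *
import cv2,numpy as np
for n in("top","scene"):
    im=camera(n); cv2.imwrite(f"pics/{n}0.png",im[:,:,::-1])
    print(n,get_calibration(n))
    for t in ("ring_stand","ring_key_spot","paddle_stand","paddle_key_spot","dome_stand","dome_key_spot"):
        print(t,[(round(d["conf"],2),np.round(d["bbox"]).tolist()) for d in cut_out(n,t)])
o=get_obs();print(o["position"],o["tool_rot"],o["time"],o["ft_force"])
E
```

```text
pics
top {'vertical_fov': 46.62163735924777, 'cx': 252.82529192149622, 'cy': 190.691391589416, 'T': array([[-0.01508214, -0.99280306,  0.1188049 ,  0.42310757],
       [-0.9998716 ,  0.01561836,  0.00358362,  0.07065986],
       [-0.00541337, -0.1187356 , -0.99291115,  1.16565836],
       [ 0.        ,  0.        ,  0.        ,  1.        ]])}
ring_stand [(0.97, [349.0, 159.0, 393.0, 228.0])]
ring_key_spot [(0.66, [373.0, 187.0, 389.0, 199.0])]
paddle_stand [(0.83, [220.0, 255.0, 290.0, 301.0])]
paddle_key_spot [(0.62, [256.0, 152.0, 306.0, 219.0]), (0.55, [241.0, 258.0, 269.0, 292.0]), (0.48, [268.0, 175.0, 297.0, 190.0])]
dome_stand [(0.82, [182.0, 163.0, 209.0, 231.0])]
dome_key_spot [(0.55, [186.0, 187.0, 204.0, 204.0])]
scene {'vertical_fov': 43.90830560456572, 'cx': 252.35319607091134, 'cy': 193.00970856295544, 'T': array([[-0.39509926,  0.7839967 , -0.47879615,  1.19554695],
       [ 0.91854609,  0.34454696, -0.19380523,  0.33881772],
       [ 0.0130251 , -0.51636864, -0.85626735,  1.21945131],
       [ 0.        ,  0.        ,  0.        ,  1.        ]])}
ring_stand [(0.98, [134.0, 136.0, 187.0, 189.0])]
ring_key_spot [(0.62, [149.0, 145.0, 162.0, 158.0])]
paddle_stand [(0.91, [212.0, 165.0, 241.0, 223.0]), (0.66, [249.0, 132.0, 309.0, 160.0])]
paddle_key_spot [(0.62, [272.0, 131.0, 287.0, 145.0]), (0.59, [211.0, 183.0, 239.0, 194.0])]
dome_stand [(0.61, [278.0, 186.0, 321.0, 248.0])]
dome_key_spot [(0.72, [117.0, 194.0, 166.0, 267.0]), (0.54, [288.0, 202.0, 309.0, 214.0])]
[ 0.17921702 -0.59873809  0.24456834] [9.89447882e-01 1.44889229e-01 8.77034739e-07 8.38453263e-06] 0.7 [-0.39569391 -0.53035588 -0.15633212]
```

View pics/top0.png

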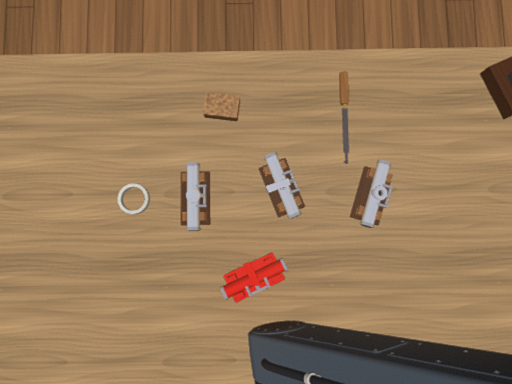

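View pics/scene0.png

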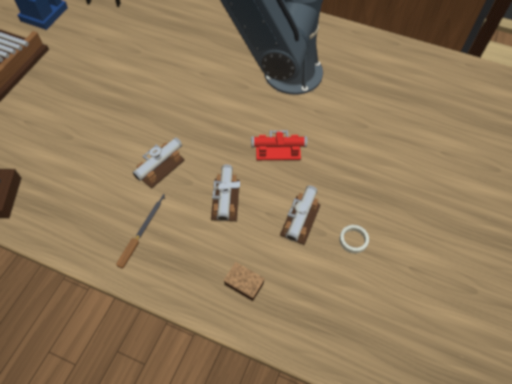

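```bash
cat > h.py <<'E'
from rig import *
import cv2,numpy as np
def ray(cal,u,v,z):
    f=192/np.tan(np.radians(cal["vertical_fov"]/2));T=cal["T"]
    d=T[:3,:3]@[(u-cal["cx"])/f,(v-cal["cy"])/f,1]
    return T[:3,3]+d*(z-T[2,3])/d[2]
def tool(p):  # TCP target -> shift in tool units
    from scipy.spatial.transform import Rotation as R
    o=get_obs(); return np.round(R.from_quat(o["tool_rot"]).inv().apply(np.array(p)-o["position"])/.08,3)
E
python3 - <<'E'
from h import *
im=cv2.imread("pics/top0.png")
cv2.imwrite("pics/crop.png",cv2.resize(im[140:240,240:400],(800,500),interpolation=cv2.INTER_CUBIC))
c=get_calibration("top")
print(ray(c,381,193,.082),ray(c,283,185,.087))
print("tube ends",[ray(c,*p,.064) for p in((384,162),(369,226),(272,155),(293,214))])
E
```

```text
[ 0.54216138 -0.23856728  0.082     ] [0.56500316 0.00069755 0.087     ]
tube ends [array([ 0.62213936, -0.25505136,  0.064     ]), array([ 0.46284193, -0.21017131,  0.064     ]), array([0.64450588, 0.02508269, 0.064     ]), array([ 0.49530722, -0.02384312,  0.064     ])]
```

View pics/crop.png

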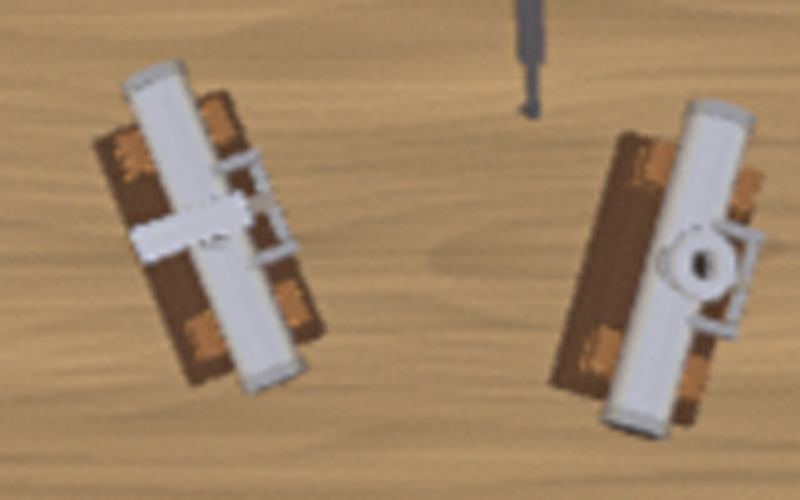

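The three grey stands are at about (195,196), (283,185) and (381,193), and the red look-alike is at (253,278). In the crop, the right-hand stand (381,193) has a disc with a hole, so it is the ring. The grey stand at (278,186) carries the straight strip, so it is the paddle. Both hinges are on the right (world -y). I'll turn and close the fingers, then travel.

```bash
python3 -m inch '[0,0,0,0,0,-0.64,0,0,0,0,0,-0.64,0,0,0,0,0,-0.64,0,0,0,0,0,-0.64,0,0,0,0,0,-0.64,0,0,0,0,0,-0.64,0,0,0,0,0,-0.64,0,0,0,0,0,-0.64,0,0,0,0,0,-0.64,0,0,0,0,0,-0.64]' 0 20
python3 -m inch '[0.47,0.26,0,0,0,0,0.94,0.52,0,0,0,0,0.94,0.52,0,0,0,0]'
python3 -m inch '[0.47,0.26,0,0,0,0,0.94,0.52,0,0,0,0,0.94,0.52,0,0,0,0]'
python3 -m inch '[0.47,0.26,0,0,0,0,0.94,0.52,0,0,0,0,0.94,0.52,0,0,0,0]'
python3 -m inch '[0.47,0.26,0,0,0,0,0.94,0.52,0,0,0,0,0.94,0.52,0,0,0,0]'
python3 -m inch '[0.47,0.26,0,0,0,0,0.94,0.52,0,0,0,0,0.94,0.52,0,0,0,0,0.94,0.52,0,0,0,0]'
python3 - <<'E'
from h import *
print(tool([.5435,-.2338,.245]), get_obs()["q"])
cv2.imwrite("pics/w1.png",camera("wrist")[:,:,::-1])
c=get_calibration("wrist");print(c)
for t in("ring_key_spot","ring_stand"):
    for d in cut_out("wrist",t)[:2]:
        b=d["bbox"];m=np.argwhere(d["region"]).mean(0)
        print(t,d["conf"],b,m,ray(c,(b[0]+b[2])/2,(b[1]+b[3])/2,.082))
E
```

```text
time: 1.53
position: [0.1793, -0.5987, 0.2446]
tool_rot: [0.798, 0.602, 0.0, 0.0]
ft_force: [0.3, -0.4, -0.5]
grip_width: 0.0283
grip_force: 0.0
time: 1.78
position: [0.2432, -0.5318, 0.2441]
tool_rot: [0.797, 0.604, 0.003, -0.002]
ft_force: [-0.8, -0.4, -0.5]
grip_width: 0.0082
grip_force: 0.0
time: 2.03
position: [0.3036, -0.4707, 0.2444]
tool_rot: [0.797, 0.604, 0.002, -0.002]
ft_force: [-0.6, 0.6, -0.3]
grip_width: 0.0005
grip_force: 0.0
time: 2.28
position: [0.3638, -0.4103, 0.2445]
tool_rot: [0.797, 0.605, 0.002, -0.001]
ft_force: [-0.9, -0.3, -0.4]
grip_width: 0.0003
grip_force: 0.0
time: 2.53
position: [0.4242, -0.3499, 0.2447]
tool_rot: [0.796, 0.605, 0.002, -0.001]
ft_force: [0.2, 0.4, 0.1]
grip_width: 0.0
grip_force: 0.0
time: 2.87
position: [0.4824, -0.2921, 0.2446]
tool_rot: [0.796, 0.605, -0.0, 0.0]
ft_force: [0.5, -1.0, 0.2]
grip_width: 0.0003
grip_force: 0.0
[ 0.907  0.54  -0.006] [-7.42345231e-01  4.45236624e-01  1.58792049e+00 -3.99360715e-04
  1.10820716e+00 -4.70409698e-01]
{'vertical_fov': 60.544630239217135, 'cx': 253.71048294978237, 'cy': 195.65404567740765, 'T': array([[ 9.62646631e-01, -2.59697002e-01, -7.66089543e-02,
         5.03130059e-01],
       [-2.70760488e-01, -9.22816425e-01, -2.74041244e-01,
        -2.18999396e-01],
       [ 4.71688128e-04,  2.84547558e-01, -9.58661809e-01,
         3.85380947e-01],
       [ 0.00000000e+00,  0.00000000e+00,  0.00000000e+00,
         1.00000000e+00]])}
ring_key_spot 0.91 [276.2, 87.7, 320.8, 138.4] [113.28915663 300.53012048] [ 0.53838152 -0.24231592  0.082     ]
ring_stand 0.85 [206.9, 63.8, 392.2, 138.4] [100.81364571 296.76750425] [ 0.54167855 -0.23256018  0.082     ]
```

View pics/w1.png

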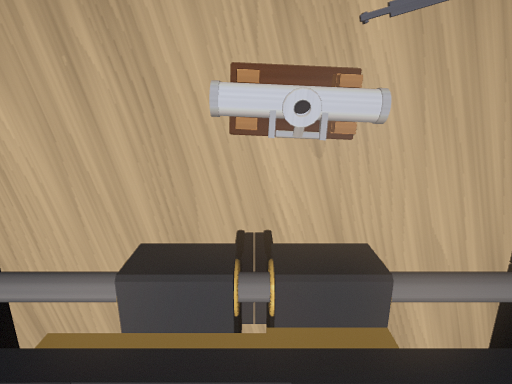

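The ring disc is centred at about (302,107), and the tube runs from (216,98) to (386,105).

```bash
python3 - <<'E'
from h import *
c=get_calibration("wrist")
p=ray(c,302,107,.082);a=ray(c,216,98,.064);b=ray(c,386,105,.064)
d=b-a;y=np.arctan2(d[1],d[0]);n=np.array([-np.sin(y),np.cos(y),0])
s=p+.005*n; s[2]=.16;m=(a+b)/2
print(p,m,np.degrees(y),"p rel m along n",(p-m)@n,s,tool(s))
E
```

```text
[ 0.54186214 -0.23931392  0.082     ] [ 0.54468975 -0.23540852  0.064     ] -18.128500946529904 p rel m along n -0.004591343056474754 [ 0.54341789 -0.23456211  0.16      ] [0.934 0.551 1.056]
```

```bash
python3 -m inch '[0.45,0.27,0.2,0,0,0,0.93,0.55,0.5,0,0,0,0.93,0.55,0.9,0,0,0,0.93,0.55,1,0,0,0,0.93,0.55,1,0,0,0,0.93,0.55,1,0,0,0]'
python3 -m inch '[0,0,0.2,0,0,0,0,0,0.4,0,0,0,0,0,0.6,0,0,0,0,0,0.65,0,0,0,0,0,0.65,0,0,0]'
python3 - <<'E'
from h import *
print(tool([.5434,-.2346,.096]),get_obs()["ft_force"])
cv2.imwrite("pics/w2.png",camera("wrist")[:,:,::-1])
E
```

```text
time: 3.52
position: [0.543, -0.2351, 0.1645]
tool_rot: [0.798, 0.603, -0.0, -0.0]
ft_force: [-0.1, -0.5, 0.4]
grip_width: 0.0005
grip_force: 0.0
time: 3.93
position: [0.5434, -0.235, 0.1132]
tool_rot: [0.798, 0.603, -0.0, 0.0]
ft_force: [0.1, -0.3, 1.0]
grip_width: 0.0003
grip_force: 0.0
[ 0.005 -0.002  0.215] [ 0.10534041 -0.3113709   0.99683137]
```

View pics/w2.png

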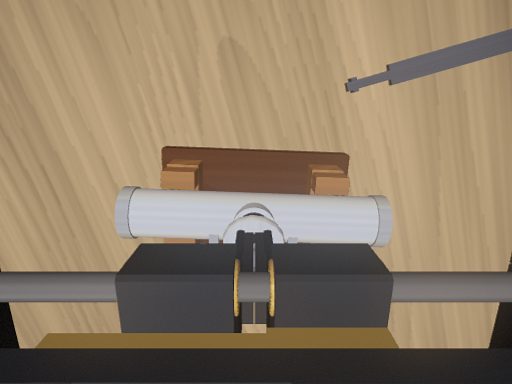

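The fingertips are centred over the disc at (254,230). Pressing gradually.

```bash
python3 -m inch '[0,0,0.04,0,0,0,0,0,0.08,0,0,0,0,0,0.11,0,0,0,0,0,0.14,0,0,0,0,0,0.17,0,0,0,0,0,0.17,0,0,0]'
python3 -m inch '[0,0,0.02,0,0,0,0,0,0.04,0,0,0,0,0,0.04,0,0,0]'
```

```text
time: 4.48
position: [0.5445, -0.2334, 0.099]
tool_rot: [0.797, 0.604, 0.0, 0.0]
ft_force: [1.8, 1.5, 3.1]
grip_width: 0.0005
grip_force: 1.6
time: 4.73
position: [0.5444, -0.2332, 0.0964]
tool_rot: [0.797, 0.604, 0.0, 0.0]
ft_force: [1.5, 4.0, 6.2]
grip_width: 0.0007
grip_force: 3.1
```

```bash
python3 -m inch '[0.02,0,0.01,0,0,0,0.02,0,0.02,0,0,0]'
python3 -m inch '[0,0,0.01,0,0,0,0,0,0.01,0,0,0]'
```

```text
time: 4.9
position: [0.5447, -0.2329, 0.0959]
tool_rot: [0.797, 0.604, -0.001, 0.001]
ft_force: [-3.3, 0.5, 19.5]
grip_width: 0.0006
grip_force: 9.2
time: 5.07
position: [0.5446, -0.233, 0.0959]
tool_rot: [0.797, 0.604, -0.0, 0.001]
ft_force: [-2.6, 1.3, 17.1]
grip_width: 0.0007
grip_force: 8.8
```

Hard stop reached, so I'll ease off slightly, hold for about a second, then release.

```bash
python3 -m inch '[0,0,-0.01,0,0,0,0,0,-0.01,0,0,0]'
python3 -m inch '[0,0,0,0,0,0,0,0,0,0,0,0,0,0,0,0,0,0,0,0,0,0,0,0,0,0,0,0,0,0,0,0,0,0,0,0,0,0,0,0,0,0,0,0,0,0,0,0,0,0,0,0,0,0]'
python3 -m inch '[0,0,-0.04,0,0,0,0,0,-0.08,0,0,0,0,0,-0.14,0,0,0,0,0,-0.25,0,0,0,0,0,-0.45,0,0,0,0,0,-0.8,0,0,0,0,0,-1,0,0,0,0,0,-1,0,0,0]'
python3 - <<'E'
from h import *
camera("top");camera("wrist")
c=get_calibration("wrist")
cv2.imwrite("pics/w3.png",camera("wrist")[:,:,::-1])
print(tool([.565,.012,.176]))
for d in cut_out("wrist","ring_key_spot")[:1]:print(d["conf"],d["bbox"])
E
```

```text
time: 5.23
position: [0.5446, -0.233, 0.096]
tool_rot: [0.797, 0.604, -0.0, 0.001]
ft_force: [-2.1, 0.1, 13.4]
grip_width: 0.0001
grip_force: 6.9
time: 5.98
position: [0.5446, -0.2329, 0.096]
tool_rot: [0.797, 0.604, -0.0, 0.001]
ft_force: [-2.3, 1.0, 13.6]
grip_width: 0.0003
grip_force: 6.8
time: 6.65
position: [0.5462, -0.2329, 0.1778]
tool_rot: [0.797, 0.604, 0.001, 0.003]
ft_force: [0.7, 0.3, 0.3]
grip_width: 0.0004
grip_force: 0.0
[ 3.002 -0.569 -0.028]
0.59 [225.0, 190.5, 276.6, 237.4]
```

View pics/w3.png

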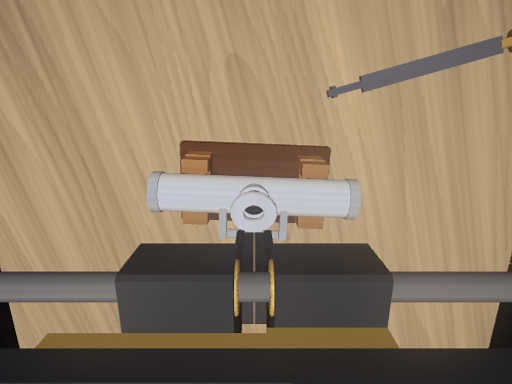

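The ring key is open again (disc at (254,210), tilted) and the stand looks unmoved. On to the paddle.

```bash
python3 -m inch '[0.3,-0.1,-0.3,0,0,0,0.7,-0.2,-0.7,0,0,0,0.97,-0.2,-0.8,0,0,0]'
python3 -m inch '[0.45,-0.1,0,0,0,0,0.9,-0.2,0,0,0,0,0.9,-0.2,0,0,0,0]'
python3 -m inch '[0,0,0,0,0,-0.08,0,0,0,0,0,-0.16,0,0,0,0,0,-0.24,0,0,0,0,0,-0.32,0,0,0,0,0,-0.38,0,0,0,0,0,-0.38]'
python3 - <<'E'
from h import *
c=get_calibration("wrist")
cv2.imwrite("pics/w4.png",camera("wrist")[:,:,::-1])
print(tool([.562,.018,.165]))
E
```

```text
time: 7.1
position: [0.5495, -0.1519, 0.2392]
tool_rot: [0.798, 0.603, -0.0, -0.001]
ft_force: [0.1, -0.4, 1.2]
grip_width: 0.0006
grip_force: 0.0
time: 7.35
position: [0.5524, -0.0729, 0.2368]
tool_rot: [0.796, 0.606, -0.0, -0.003]
ft_force: [-0.8, -0.0, 0.5]
grip_width: 0.0002
grip_force: 0.0
time: 7.85
position: [0.5533, -0.0794, 0.2366]
tool_rot: [0.584, 0.812, -0.001, -0.002]
ft_force: [0.0, -0.3, 0.8]
grip_width: 0.0007
grip_force: 0.0
[1.12  0.487 0.898]
```

View pics/w4.png

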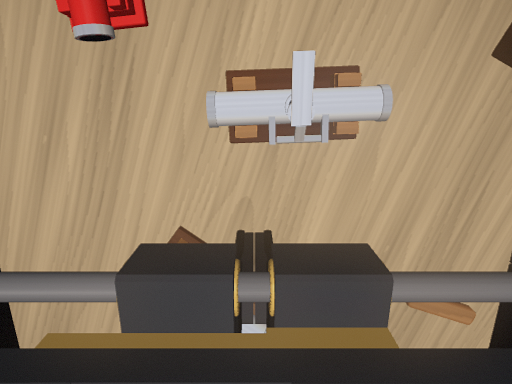

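The grey paddle strip runs from (303,51) at its high end to (301,124). The tube runs from (214,108) to (387,103), and the red look-alike is at the upper left, well away.

```bash
python3 - <<'E'
from h import *
c=get_calibration("wrist")
e=ray(c,303,51,.096);f=ray(c,301,124,.079);p=(e+f)/2;a=ray(c,214,108,.064);b=ray(c,387,103,.064)
d=b-a;y=np.arctan2(d[1],d[0]);n=np.array([-np.sin(y),np.cos(y),0]);m=(a+b)/2
s=p+.006*n; s[2]=.165
print(e,f,p,m,np.degrees(y),"rel",(p-m)@n,(p-m)@d/np.linalg.norm(d),s,tool(s))
E
```

```text
[0.55491617 0.04007976 0.096     ] [ 0.57595777 -0.01379075  0.079     ] [0.56543697 0.01314451 0.0875    ] [0.57176716 0.00124325 0.064     ] 19.891788708576073 rel 0.013345009811458607 -0.0019031738513619653 [0.5633955  0.01878653 0.165     ] [1.124 0.506 0.898]
```

```bash
python3 -m inch '[0.4,0.2,0.1,0,0,0,0.8,0.4,0.3,0,0,0,0.95,0.5,0.6,0,0,0,0.95,0.5,0.9,0,0,0,0.95,0.5,0.9,0,0,0]'
python3 -m inch '[0.1,0,0,0,0,0,0.17,0,0.2,0,0,0,0.17,0,0.4,0,0,0,0.17,0,0.5,0,0,0,0.17,0,0.5,0,0,0]'
python3 - <<'E'
from h import *
print(tool([.5634,.0188,.096]),get_obs()["ft_force"])
cv2.imwrite("pics/w5.png",camera("wrist")[:,:,::-1])
E
```

```text
time: 8.32
position: [0.5645, 0.007, 0.1614]
tool_rot: [0.585, 0.811, -0.002, -0.005]
ft_force: [-0.5, -0.3, -0.9]
grip_width: 0.0004
grip_force: 0.0
time: 8.73
position: [0.5631, 0.018, 0.1257]
tool_rot: [0.585, 0.811, -0.0, -0.001]
ft_force: [0.5, -0.1, -0.5]
grip_width: 0.0006
grip_force: 0.0
[0.008 0.007 0.371] [ 0.53437209 -0.14396021 -0.48930094]
```

View pics/w5.png

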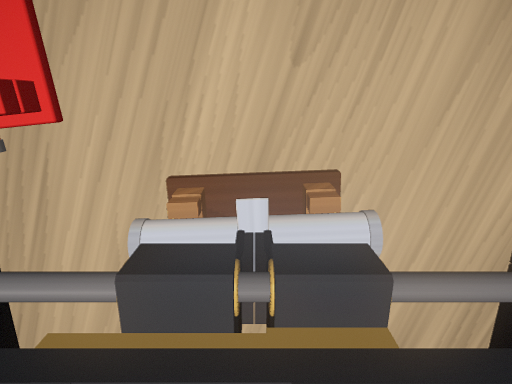

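The fingertips are centred on the paddle strip at (253,215). Pressing.

```bash
python3 -m inch '[0,0,0.06,0,0,0,0,0,0.11,0,0,0,0,0,0.16,0,0,0,0.01,0,0.2,0,0,0,0.01,0,0.24,0,0,0,0.02,0,0.28,0,0,0,0.02,0,0.31,0,0,0,0.03,0,0.33,0,0,0,0.03,0,0.33,0,0,0]'
python3 -m inch '[0,0,0.02,0,0,0,0,0,0.03,0,0,0,0,0,0.03,0,0,0]'
```

```text
time: 9.53
position: [0.5629, 0.0207, 0.0995]
tool_rot: [0.584, 0.811, -0.0, -0.0]
ft_force: [0.2, 1.1, 2.9]
grip_width: 0.0005
grip_force: 1.4
time: 9.78
position: [0.5628, 0.0209, 0.0973]
tool_rot: [0.585, 0.811, 0.0, -0.0]
ft_force: [-0.2, 2.8, 3.9]
grip_width: 0.0007
grip_force: 1.8
```

```bash
python3 -m inch '[0.01,0,0.01,0,0,0,0.01,0,0.015,0,0,0,0.01,0,0.015,0,0,0]'
python3 -m inch '[0,0,0.007,0,0,0,0,0,0.007,0,0,0]'
```

```text
time: 10.03
position: [0.5627, 0.0212, 0.0964]
tool_rot: [0.584, 0.811, -0.0, 0.0]
ft_force: [-1.4, 1.6, 4.5]
grip_width: 0.0005
grip_force: 2.3
time: 10.2
position: [0.5628, 0.0212, 0.0963]
tool_rot: [0.584, 0.811, -0.0, 0.0]
ft_force: [-1.6, 1.1, 6.9]
grip_width: 0.0002
grip_force: 3.7
```

```bash
python3 -m inch '[0,0,0.007,0,0,0,0,0,0.007,0,0,0]'
python3 -m inch '[0,0,0,0,0,0,0,0,0,0,0,0,0,0,0,0,0,0,0,0,0,0,0,0,0,0,0,0,0,0,0,0,0,0,0,0,0,0,0,0,0,0,0,0,0,0,0,0,0,0,0,0,0,0,0,0,0,0,0,0,0,0,0,0,0,0]'
python3 -m inch '[0,0,-0.04,0,0,0,0,0,-0.08,0,0,0,0,0,-0.14,0,0,0,0,0,-0.25,0,0,0,0,0,-0.45,0,0,0,0,0,-0.8,0,0,0,0,0,-1,0,0,0,0,0,-1,0,0,0]'
python3 -m inch '[0,0,-0.4,0,0,0,0,0,-0.8,0,0,0,0,0,-0.8,0,0,0,0,0,-0.8,0,0,0]'
python3 - <<'E'
from h import *
im=camera("top")[:,:,::-1]
old=cv2.imread("pics/top0.png")
v=np.vstack([cv2.resize(i[140:240,170:400],(690,300),interpolation=cv2.INTER_CUBIC) for i in(old,im)])
cv2.imwrite("pics/end.png",v)
E
```

```text
time: 10.37
position: [0.5628, 0.0213, 0.0961]
tool_rot: [0.584, 0.811, 0.0, 0.0]
ft_force: [-2.7, 2.4, 10.7]
grip_width: 0.0005
grip_force: 5.1
time: 11.28
position: [0.5628, 0.0213, 0.0961]
tool_rot: [0.584, 0.811, 0.0, 0.0]
ft_force: [-2.5, 1.3, 10.8]
grip_width: 0.0005
grip_force: 5.1
time: 11.95
position: [0.5648, 0.0212, 0.1787]
tool_rot: [0.585, 0.811, 0.002, 0.003]
ft_force: [0.7, -0.2, -0.2]
grip_width: 0.0006
grip_force: 0.0
time: 12.28
position: [0.5634, 0.0213, 0.2403]
tool_rot: [0.585, 0.811, 0.001, 0.001]
ft_force: [0.1, 0.2, -0.3]
grip_width: 0.0004
grip_force: 0.0
```

View pics/end.png

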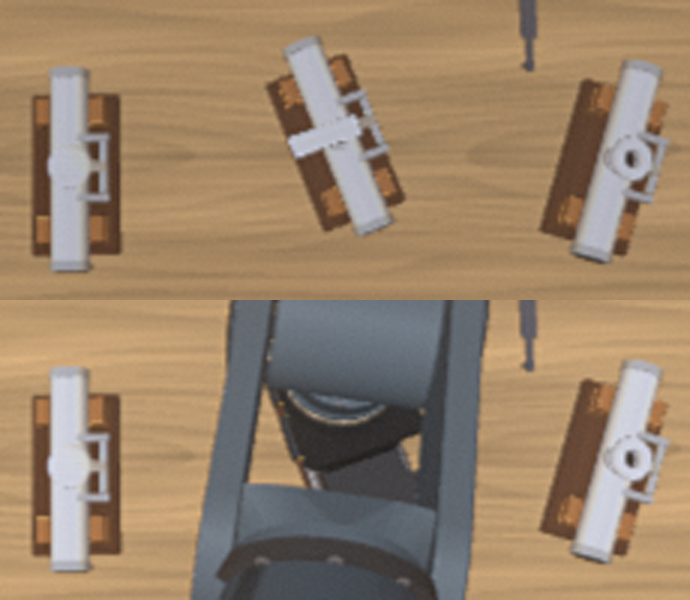

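The ring and dome stands are where they were. The paddle stand is hidden under the arm, which is clear of everything.

```bash
python3 -c "
from rig import hand_in
print(hand_in())"
```

```text
the job is handed in; nothing more can be done
None
```

I pressed the ring key and then the paddle key shut, held each for about a second and released them, then handed the job in; no verdict came back, and I never saw the paddle key and its stand after release because the arm hid them (the ring key had reopened, and the ring and dome stands had not moved).

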